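# Take a surface-resistivity reading on a mortar prism

## Task

Set the pencil-marked mortar prism gently into the recess of the white specimen holder, marks up and fully home, and let go of it. Then take the four-pin resistivity meter from its cradle and press it gently onto the prism, upright and in line with the pencil line, one pin on each of the four ticks, until all four spring pins are pushed about half way in. Finish while still holding the meter there like that for the reading, with the other things on the bench left where they are.

Things in the scene. Friction and masses are not known exactly. Their poses are not given: they have to be found in the camera images.
- prism: Grey mortar prism, 160 x 40 x 40 mm, 0.57 kg, lying loose on the bench; the only full-length prism, with the pencil marks on its top face. Origin at the centre of its underside, x along its length, z up out of the marked face (40 mm above the origin). Both ends are alike, so half a turn makes no difference.
- prism_mark (a point): The middle of the pencil marking, at the centre of the prism's top face: a 120 mm line along the prism's length, crossed by four short ticks at 45 and 15 mm on either side of this point. Axes as the prism's.
- holder: White plastic holder, 200 x 80 x 22 mm, screwed down. Origin: centre of underside; x along its length, z up. Central recess 164 x 44 mm, 12 mm deep (floor at z = 10 mm), 4 mm bevel round the mouth, a 54 mm wide finger notch in each long side open down to the floor. A prism fully home lies flat on the floor along x, its top 50 mm above the bench, 28 mm standing out of the recess.
- meter: Grey plastic hand-held meter, 0.32 kg, standing pins down in its cradle. Origin midway between the four pin tips when out; x along the pin row, z up. 8 mm steel pins at x = -45, -15, 15, 45 mm. Foot flange 170 x 46 mm from z = 22 to 36 mm; above it the body, 164 x 38 mm, up to z = 80 mm: grip it across y at the middle, fingertips above z = 38 mm. Either way round will do.
- cradle: Low bench cradle of the meter, 196 x 66 mm, screwed down: base 6 mm thick, a saddle at each end (x = -84 to -58 and 58 to 84 mm) under the foot flange, cheeks to 46 mm and end plates to 44 mm height, 2 mm play, open in the middle. Origin: centre of underside, x along its length; the meter's origin stands 12 mm above it; it lifts straight out.
- pin1 (a joint): How far the meter's spring pin at x = -45 mm is pushed in, m: 0 out, 0.008 against its stop. Spring 0.4 N per mm with 0.6 N preload: all four together need about 2.4 N to start, 8.8 N at 4 mm, 15 N at the stop.
- pin2 (a joint): How far the meter's spring pin at x = -15 mm is pushed in, m: 0 out, 0.008 against its stop. Spring 0.4 N per mm with 0.6 N preload.
- pin3 (a joint): How far the meter's spring pin at x = 15 mm is pushed in, m: 0 out, 0.008 against its stop. Spring 0.4 N per mm with 0.6 N preload.
- pin4 (a joint): How far the meter's spring pin at x = 45 mm is pushed in, m: 0 out, 0.008 against its stop. Spring 0.4 N per mm with 0.6 N preload.
- half_a: Bystander, leave it where it is: broken half of a prism, 78 x 40 x 40 mm, no marks. Origin at the centre of its underside.
- half_b: Bystander, leave it where it is: broken half of a prism, 72 x 40 x 40 mm, no marks. Origin at the centre of its underside.
- ring_mould: Bystander, leave it where it is: open conical brass ring, 80 mm across, 40 mm high. Origin at the centre of its underside.
- beaker: Bystander, leave it where it is: glass beaker, 68 mm across, 85 mm high. Origin at the centre of its underside.
- spatula: Bystander, leave it where it is: spatula, 200 mm long, lying flat. Origin under its middle.
- brush: Bystander, leave it where it is: mould brush, 170 mm long, lying flat. Origin under its middle.
- tin: Bystander, leave it where it is: round sample tin with lid, 95 mm across, 100 mm high. Origin at the centre of its underside.

How it is judged:
By the outcome, as a careful person would: the job done as asked, in the order asked, and still so for the second after the job is handed in, while the arm keeps its last pose, push and grip.
It also fails if it takes over 67 s, if anything falls off the work surface, if the arm or the gripper's body presses on something with over 40 N, if the wrist force passes 120 N, or if a joint passes its speed limit or range.

## Robot

A 6-joint arm with a two-finger parallel gripper is mounted at the origin on the work surface. World frame = base frame: x ahead of the robot, y to its left, z up, the work surface at z = 0. Lengths are in m, angles in rad, forces in N, time in s.
With the tool pointing down it reaches from about 0.25 to 0.85 m from the base axis. Payload 12.5 kg.
Tool frame: the origin (TCP) lies at the very end of the fingers, on their centre line; the grasp point (between the pads) lies 19 mm behind it; z points along the fingers, y is the line along which they close (so a half turn about z gives the same grasp; the last joint's range is limited). The gripper opens to 93 mm and grips with 3 to 60 N. Pads are 15 mm wide; open, the fingers measure 128 mm over their backs; the gripper's body (75 mm by 188 mm) begins 65 mm behind the grasp point.
Start: joints at [-1.344, 0.351, 1.652, -0, 1.139, -0.085], TCP at [0.169, -0.523, 0.219] pointing down, gripper open.
Joint ranges: [-2.75, 2.75], [-0.79, 2.1], [0.01, 2.65], [-1.57, 4.71], [0.07, 3.14], [-2.87, 2.87]. Speed limits (rad/s): [2.22, 2.22, 2.79, 3.14, 3.14, 3.14].

## Interface

Orientations are given as a unit quaternion [w, x, y, z].
In Python, from rig import telemetry, viewer, env gives the robot as it stands.
- The arm moves only by the shell command python3 -m pendant 'ROWS' [FORCE]. ROWS is JSON, a list of rows, each a list of 7 numbers: the shift along the tool's x, y, z normalised to -1 to 1, where 1 is 1 m, then the turn, a rotation vector about the tool's x, y, z normalised to -1 to 1, where 1 is 180 degrees, then the closure, from -1 (fully open) to 1 (shut). In form: [[tx, ty, tz, ax, ay, az, claw], ...]. A call has 1 to 20 rows; each row shifts and turns the commanded pose from where the row before left it, along the tool's axes as they then stand; what a row does not reach is not made up. A row lasts 1/12 s, in which the tool goes at most 41.7 mm and 7.16 degrees, less where a joint would pass 70% of its speed; a pose out of reach is approached as far as the arm can. A call with a number of a shift or a turn outside -1 to 1 is refused whole. A call with a gripper value outside its range is refused whole. The fingers move at their own pace and stop on an object; FORCE is the grip in N (left out, the last holds). Time passes only in rows, so rows that do not move let the fingers close. It gives the time, the measured TCP pose, the force, the opening and the grip force at its end, in the units of the state.
- telemetry.observe(): the state, without advancing time (a new reading comes with each control period).
- viewer.snapshot(name): name is "scene" or "side" or "wrist"; returns (picture, depth): 384x512x3 uint8, red, green, blue; 384x512 float32, m along the optical axis (not along the pixel's ray), 0 where there is no reading.
- viewer.camera_model(name): a dict with "K" (3x3 intrinsics, pixels), "R" (3x3) and "t" (3): a world point X has camera coordinates R X + t; the wrist camera has in their place "mount" (4x4, takes a point from camera to tool coordinates, whose origin is the TCP and whose axes are the flange's). Camera axes: x right, y down, z forward; pixel columns grow to the right and rows downward; lengths in m; the calibration is good to about 2 mm. A picture is of the moment at which its call begins: read the wrist's pose just before it. camera_model takes no time and is no camera call.
- env.close_job(): hands the job in; it is judged then, once.
The state is a dict: "time": time; "qpos": joint angles; "qvel": joint speeds; "tau": joint torques, N m; "tool_pos": TCP position; "tool_rot": TCP orientation; "contact_force": force on the tool from outside, world axes, zero at the start; "moment": the same for the moment, N m; "finger_gap": opening from 0.0 (shut) to 1.0 (fully open); "gripper_force": force on a finger pad.
Only numpy, scipy, OpenCV 4.12 (cv2) and the standard library are available. Lean on these libraries where they do the work, as an engineer would, in place of code of your own. Each camera call takes 0.05 s, during which the arm holds its last target. There are 200 camera calls.

## Working session

There is one attempt and no reset: what is moved stays moved. The work goes in short steps, Python scripts to look and compute and a shell command to move; the robot and the scene stay as the last step left them, time stands still between calls to the robot, and variables do not carry over. Pictures are saved under pics/ and viewed, at most 10 in all, crops included, and the job is handed in when it is done.

```bash
ls; mkdir -p pics; python3 - <<'E'
from rig import telemetry, viewer
import cv2,numpy as np
s=telemetry.observe(); print({k:np.round(v,3) for k,v in s.items()})
for n in ("scene","side"):
    p,d=viewer.snapshot(n); cv2.imwrite(f"pics/{n}0.png",p[:,:,::-1]); np.savez(f"{n}0.npz",p=p,d=d)
    print(n,viewer.camera_model(n))
print(viewer.camera_model("wrist"))
a=[cv2.imread(f"pics/{n}0.png") for n in ("scene","side")]
E
```

```text
pics
{'time': np.float64(0.0), 'qpos': array([-1.344,  0.351,  1.652, -0.   ,  1.139, -0.085]), 'qvel': array([-0.001, -0.   ,  0.001,  0.001,  0.   ,  0.   ]), 'tau': array([ 0.0000e+00, -4.9732e+01, -2.8525e+01,  7.0000e-02,  2.6000e-02,
       -0.0000e+00]), 'tool_pos': array([ 0.169, -0.523,  0.218]), 'tool_rot': array([-0.001,  0.988,  0.155, -0.   ]), 'contact_force': array([-0.45 ,  0.459, -0.13 ]), 'moment': array([0.058, 0.026, 0.043]), 'gripper_force': np.float64(0.0), 'finger_gap': np.float64(1.002)}
scene {'K': array([[372.79587963,   0.        , 260.74953746],
       [  0.        , 372.79587963, 192.1983081 ],
       [  0.        ,   0.        ,   1.        ]]), 'R': array([[-0.37931074,  0.92525472,  0.00520147],
       [ 0.53156035,  0.22250907, -0.81727187],
       [-0.75734203, -0.3072351 , -0.57622881]]), 't': array([ 0.21058071, -0.23468626,  1.47103698])}
side {'K': array([[419.00689843,   0.        , 259.26400684],
       [  0.        , 419.00689843, 187.88656739],
       [  0.        ,   0.        ,   1.        ]]), 'R': array([[-0.81959397, -0.57293214, -0.00380463],
       [-0.34744714,  0.50229016, -0.7918239 ],
       [ 0.45557239, -0.64765219, -0.61073762]]), 't': array([0.42736455, 0.2324451 , 1.06914015])}
{'K': array([[314.15828622,   0.        , 259.46942913],
       [  0.        , 314.15828622, 189.559762  ],
       [  0.        ,   0.        ,   1.        ]]), 'mount': array([[ 8.15830500e-04, -9.55586888e-01, -2.94708388e-01,
         8.32098574e-02],
       [ 9.99999441e-01,  5.81196985e-04,  8.83740796e-04,
         7.02688834e-04],
       [-6.73207490e-04, -2.94708944e-01,  9.55586828e-01,
        -1.65971247e-01],
       [ 0.00000000e+00,  0.00000000e+00,  0.00000000e+00,
         1.00000000e+00]])}
```

View pics/scene0.png

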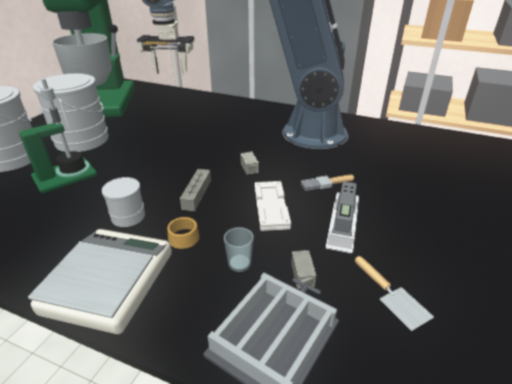

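View pics/side0.png

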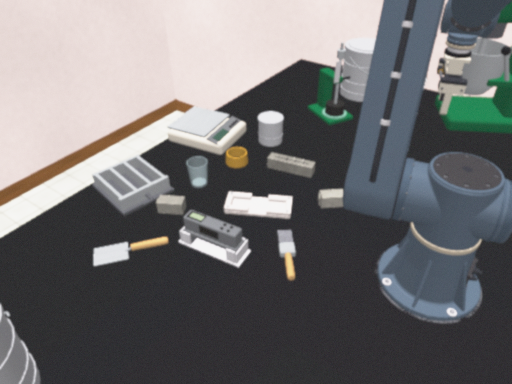

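The scene view shows the prism at about (195,188), the white holder at (272,205) and the meter in its cradle at (345,215). Both broken halves, the beaker, ring mould, tin, brush and spatula are clear of these three.

```bash
cat > h.py <<'E'
import numpy as np,cv2
from scipy.spatial.transform import Rotation as Ro
from rig import telemetry,viewer
def cloud(n,d):
    m=viewer.camera_model(n);v,u=np.mgrid[:d.shape[0],:d.shape[1]]
    c=np.stack([u,v,np.ones_like(u)],-1)@np.linalg.inv(m["K"]).T*d[...,None]
    return (c-m["t"])@m["R"]
def rot(s): return Ro.from_quat(np.roll(s["tool_rot"],-1)).as_matrix()
def wpose(s):
    T=np.eye(4);T[:3,:3]=rot(s);T[:3,3]=s["tool_pos"];return T@viewer.camera_model("wrist")["mount"]
def wsnap(f):
    s=telemetry.observe();p,d=viewer.snapshot("wrist");cv2.imwrite("pics/%s.png"%f,p[:,:,::-1])
    np.savez(f+".npz",p=p,d=d,T=wpose(s),tp=s["tool_pos"],R=rot(s));return s,p,d
def wcloud(d,T):
    v,u=np.mgrid[:d.shape[0],:d.shape[1]];K=viewer.camera_model("wrist")["K"]
    c=np.stack([u,v,np.ones_like(u)],-1)@np.linalg.inv(K).T*d[...,None]
    return c@T[:3,:3].T+T[:3,3]
def ray(uv,z,T):
    K=viewer.camera_model("wrist")["K"];uv=np.atleast_2d(uv)
    r=np.c_[uv,np.ones(len(uv))]@np.linalg.inv(K).T@T[:3,:3].T
    return T[:3,3]+r*((z-T[2,3])/r[:,2])[:,None]
def rect(xy):
    b=cv2.boxPoints(cv2.minAreaRect((xy*1000).astype(np.float32)))/1000
    e=[b[1]-b[0],b[2]-b[1]];l=max(e,key=np.linalg.norm)
    return b.mean(0),sorted(np.linalg.norm(x) for x in e),np.degrees(np.arctan2(l[1],l[0]))%180
E
python3 - <<'E'
from h import *
z=np.load("scene0.npz");P=cloud("scene",z["d"])
for n,(u0,u1,v0,v1),lo,hi in [("prism",(172,216,162,215),.03,.05),("holder",(248,295,175,235),.013,.03),("meter",(322,365,178,255),.06,.11),("cradle",(322,365,178,255),.02,.11),("tin",(100,146,175,230),.08,.12),("ring",(165,202,215,250),.02,.05),("beaker",(222,255,225,275),.03,.1),("ha",(238,262,150,178),.02,.06),("hb",(288,320,245,295),.02,.06),("brush",(300,358,172,195),.004,.05)]:
    q=P[v0:v1,u0:u1].reshape(-1,3);q=q[(q[:,2]>lo)&(q[:,2]<hi)]
    if len(q)>5:
        c,l,a=rect(q[:,:2]);print(n,len(q),c.round(3),np.round(l,3),round(a,1),q[:,2].max().round(3))
E
```

```text
prism 480 [ 0.543 -0.215] [0.042 0.163] 12.5 0.042
holder 633 [0.517 0.015] [0.08  0.206] 27.5 0.024
meter 709 [0.521 0.223] [0.039 0.168] 7.2 0.094
cradle 1226 [0.468 0.205] [0.09  0.305] 17.7 0.094
tin 756 [ 0.71  -0.337] [0.093 0.095] 70.0 0.101
ring 457 [ 0.745 -0.135] [0.075 0.118] 32.0 0.05
beaker 869 [0.753 0.025] [0.066 0.067] 149.5 0.087
ha 217 [ 0.345 -0.129] [0.04  0.083] 40.2 0.042
hb 822 [0.758 0.187] [0.066 0.143] 13.9 0.055
brush 440 [0.356 0.131] [0.136 0.156] 174.3 0.046
```

```bash
python3 -m pendant '[[0.01,-0.004,0,0,0,0,-1],[0.02,-0.008,0,0,0,0,-1],[0.03,-0.012,0,0,0,0,-1],[0.03,-0.012,0,0,0,0,-1],[0.03,-0.012,0,0,0,0,-1],[0.03,-0.012,0,0,0,0,-1],[0.03,-0.012,0,0,0,0,-1],[0.03,-0.012,0,0,0,0,-1],[0.03,-0.012,0,0,0,0,-1],[0.03,-0.012,0,0,0,0,-1],[0.03,-0.012,0,0,0,0,-1],[0.03,-0.012,0,0,0,0,-1],[0.03,-0.012,0,0,0,0,-1],[0.03,-0.012,0,0,0,0,-1],[0.03,-0.012,0,0,0,0,-1],[0.02,-0.008,0,0,0,0,-1],[0.01,-0.003,0,0,0,0,-1],[0,0,0,0,0,0.029,-1],[0,0,0,0,0,0,-1],[0,0,0,0,0,0,-1]]'
python3 - <<'E'
from h import *
s,p,d=wsnap("w1");P=wcloud(d,wpose(s));R=rot(s)
print(s["tool_pos"],np.degrees(np.arctan2(R[1,0],R[0,0])),R[:,2])
m=((P[...,2]>.03)&(P[...,2]<.05)&(abs(P[...,0]-.543)<.12)&(abs(P[...,1]+.215)<.08))
print(rect(P[m][:,:2]),P[m][:,2].mean())
E
```

```text
time: 1.77
tool_pos: [0.5417, -0.2151, 0.2185]
tool_rot: [-0.0, 0.994, 0.111, -0.0]
contact_force: [0.1, -0.4, 0.6]
finger_gap: 0.994
gripper_force: 0.0
[ 0.54169457 -0.21511983  0.21848933] 12.75608923723078 [-4.84388374e-04  9.37763018e-05 -9.99999878e-01]
(array([ 0.5430008 , -0.21821353], dtype=float32), [np.float32(0.039850205), np.float32(0.16010378)], np.float32(11.9676075)) 0.03996143417823851
```

View pics/w1.png

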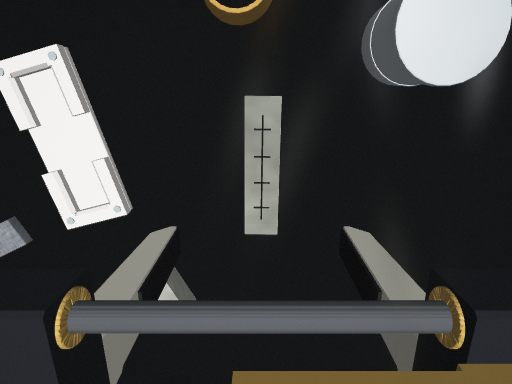

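The wrist view shows the prism at rows 96–234 and columns 244–281. Its pencil line and four ticks are up, and the fingers straddle it cleanly. The holder is at upper left. I'll go down and grip.

```bash
python3 -m pendant '[[0.0006,0.0033,0.01,0,0,0.0044,-1],[0,0,0.02,0,0,0,-1],[0,0,0.03,0,0,0,-1],[0,0,0.03,0,0,0,-1],[0,0,0.03,0,0,0,-1],[0,0,0.03,0,0,0,-1],[0,0,0.025,0,0,0,-1],[0,0,0.015,0,0,0,-1],[0,0,0.01,0,0,0,-1],[0,0,0.0045,0,0,0,-1],[0,0,0,0,0,0,-1],[0,0,0,0,0,0,0.3],[0,0,0,0,0,0,1],[0,0,0,0,0,0,1],[0,0,0,0,0,0,1],[0,0,0,0,0,0,1],[0,0,0,0,0,0,1],[0,0,0,0,0,0,1]]' 25
```

```text
time: 3.32
tool_pos: [0.5435, -0.2182, 0.0143]
tool_rot: [0.0, 0.995, 0.103, 0.0]
contact_force: [-0.7, -1.3, 0.8]
finger_gap: 0.55
gripper_force: 0.0
```

```bash
python3 -m pendant '[[0,0,0,0,0,0,1],[0,0,0,0,0,0,1],[0,0,0,0,0,0,1],[0,0,0,0,0,0,1],[0,0,0,0,0,0,1]]' 25
```

```text
time: 3.73
tool_pos: [0.5434, -0.218, 0.0142]
tool_rot: [-0.0, 0.995, 0.103, -0.0]
contact_force: [-0.8, 3.0, 2.0]
finger_gap: 0.427
gripper_force: 25.0
```

```bash
python3 -m pendant '[[0,0,-0.004,0,0,0,1],[0,0,-0.012,0,0,0,1],[0,0,-0.025,0,0,0,1],[0,0,-0.03,0,0,0,1],[0,0,-0.03,0,0,0,1],[0,0,-0.03,0,0,0,1],[0.004,-0.01,-0.03,0,0,0,1],[0.008,-0.022,-0.02,0,0,0,1],[0.011,-0.03,-0.005,0,0,0,1],[0.011,-0.03,0,0,0,0,1],[0.009,-0.025,0,0,0,0,1],[0.005,-0.014,0,0,0,0,1],[0.001,-0.006,0,0,0,-0.0215,1],[0,0,0,0,0,-0.0215,1],[0,0,0,0,0,-0.0215,1],[0,0,0,0,0,-0.0215,1],[0,0,0,0,0,0,1],[0,0,0,0,0,0,1],[0,0,0,0,0,0,1]]'
python3 - <<'E'
from h import *
s,p,d=wsnap("w2");T=wpose(s);P=wcloud(d,T);R=rot(s)
print(s["tool_pos"],np.degrees(np.arctan2(R[1,0],R[0,0])),R[:,2],s["contact_force"])
m=((P[...,2]>.018)&(P[...,2]<.026)&(np.hypot(P[...,0]-.517,P[...,1]-.015)<.13))
print("holder",rect(P[m][:,:2]),P[m][:,2].mean(),m.sum())
f=(P[...,2]>.008)&(P[...,2]<.0125)&(np.hypot(P[...,0]-.517,P[...,1]-.015)<.085)
print("floor",rect(P[f][:,:2]),f.sum())
# prism in tool frame
Q=(P-s["tool_pos"])@R
v=np.argwhere(m);print(v.min(0),v.max(0))
k=(abs(Q[...,2]-(-.026))<.008)&(abs(Q[...,1])<.03)&(d>0)
print("prism top z",np.median(Q[k][:,2]),"tool-frame",rect(Q[k][:,:2]),k.sum())
E
```

```text
time: 5.32
tool_pos: [0.5631, -0.0741, 0.2004]
tool_rot: [0.0, 0.972, 0.235, 0.0]
contact_force: [-0.2, 0.7, -4.9]
finger_gap: 0.428
gripper_force: 25.0
[ 0.56312427 -0.07405665  0.200384  ] 27.201076624359395 [ 3.64996349e-05 -5.85140295e-05 -9.99999998e-01] [-0.2020639   0.7359612  -4.94268659]
holder (array([0.5171978 , 0.01275196], dtype=float32), [np.float32(0.08075756), np.float32(0.19951446)], np.float32(27.503225)) 0.021578738676182055 5097
floor (array([0.516791  , 0.01208914], dtype=float32), [np.float32(0.080029145), np.float32(0.16462642)], np.float32(27.660664)) 6521
[ 77 125] [250 210]
prism top z -0.02584486939076767 tool-frame (array([ 5.7399459e-03, -1.0785647e-05], dtype=float32), [np.float32(0.05996054), np.float32(0.14772646)], np.float32(179.90828)) 20093
```

View pics/w2.png

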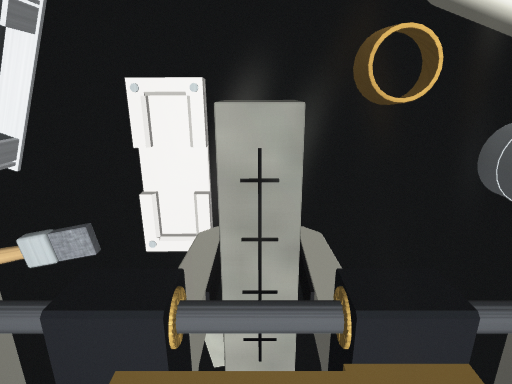

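Prism is held level and centred, ticks at column 260, rows 181–339. The holder is fully visible at left (columns 126–212). Next I'll move over it and stop about 14 mm above.

```bash
python3 -m pendant '[[0,-0.01,0,0,0,-0.0019,1],[0,-0.02,0,0,0,0,1],[0,-0.025,0,0,0,0,1],[0,-0.023,0.01,0,0,0,1],[0,-0.014,0.02,0,0,0,1],[-0.001,-0.0061,0.03,0,0,0,1],[0,0,0.03,0,0,0,1],[0,0,0.03,0,0,0,1],[0,0,0.02,0,0,0,1],[0,0,0.01,0,0,0,1],[0,0,0,0,0,0,1],[0,0,0,0,0,0,1],[0,0,0,0,0,0,1]]'
python3 - <<'E'
from h import *
s,p,d=wsnap("w3");T=wpose(s);P=wcloud(d,T);R=rot(s)
print(s["tool_pos"],np.degrees(np.arctan2(R[1,0],R[0,0])))
Q=(P-s["tool_pos"])@R
k=(abs(Q[...,2]+.026)<.006)&(abs(Q[...,1])<.025)&(Q[...,0]>.02)
print("prism far edge/y",Q[k][:,0].max(),Q[k&(Q[...,0]>.04)][:,1].min(),Q[k&(Q[...,0]>.04)][:,1].max())
m=(P[...,2]>.018)&(P[...,2]<.025)&(Q[...,0]>.03)
print("holder far edge/y",Q[m][:,0].max(),Q[m][:,1].min(),Q[m][:,1].max(),Q[m][:,2].mean())
for f in ("scene","side"):
    p,d=viewer.snapshot(f);np.savez(f+"3.npz",p=p,d=d)
E

```

```text
time: 6.45
tool_pos: [0.5178, 0.0125, 0.0515]
tool_rot: [0.0, 0.971, 0.239, 0.001]
contact_force: [-0.4, -0.5, -5.2]
finger_gap: 0.428
gripper_force: 25.0
[0.51775901 0.01249812 0.05154066] 27.667013197032784
prism far edge/y 0.07960254935417571 -0.019316786369497903 0.020926397550235565
holder far edge/y 0.09965920202348176 -0.04076204338542267 0.03985380006487613 0.029849264418180622
```

View pics/w3.png

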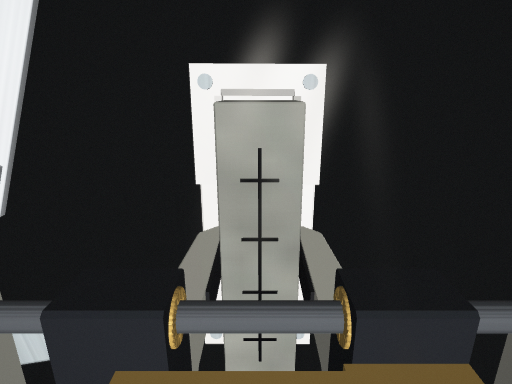

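The prism hangs over the recess, its far end even with the bevel (columns 215–304, against 222–295 for the bevel), and sits about 0.7 mm too far right. I'll correct that and lower it slowly.

```bash
python3 -m pendant '[[0,-0.0007,0.002,0,0,0,1],[0,0,0.004,0,0,0,1],[0,0,0.004,0,0,0,1],[0,0,0.004,0,0,0,1],[0,0,0.003,0,0,0,1],[0,0,0.002,0,0,0,1],[0,0,0.002,0,0,0,1],[0,0,0,0,0,0,1],[0,0,0,0,0,0,1]]' 15
```

```text
time: 7.35
tool_pos: [0.5166, 0.0131, 0.0291]
tool_rot: [-0.0, 0.971, 0.239, -0.0]
contact_force: [0.2, 1.1, -4.9]
finger_gap: 0.429
gripper_force: 15.0
```

```bash
python3 -m pendant '[[0,0,0.0015,0,0,0,1],[0,0,0.001,0,0,0,1],[0,0,0.001,0,0,0,1],[0,0,0.0005,0,0,0,1],[0,0,0.0004,0,0,0,1],[0,0,0,0,0,0,1],[0,0,0,0,0,0,1]]' 12
```

```text
time: 7.93
tool_pos: [0.5166, 0.0131, 0.0248]
tool_rot: [0.0, 0.971, 0.239, 0.0]
contact_force: [-0.3, 0.3, -5.1]
finger_gap: 0.431
gripper_force: 12.0
```

```bash
python3 -m pendant '[[0,0,0.0004,0,0,0,1],[0,0,0.0004,0,0,0,1],[0,0,0.0003,0,0,0,1],[0,0,0,0,0,0,1],[0,0,0,0,0,0,1]]'
```

```text
time: 8.35
tool_pos: [0.5166, 0.0131, 0.0241]
tool_rot: [0.0, 0.971, 0.239, 0.0]
contact_force: [-2.7, -0.7, 5.6]
finger_gap: 0.426
gripper_force: 12.0
```

Contact at the expected floor height, so I'll open and rise.

```bash
python3 -m pendant '[[0,0,0,0,0,0,-0.3],[0,0,0,0,0,0,-0.6],[0,0,0,0,0,0,-1],[0,0,0,0,0,0,-1],[0,0,0,0,0,0,-1],[0,0,0,0,0,0,-1],[0,0,-0.005,0,0,0,-1],[0,0,-0.015,0,0,0,-1],[0,0,-0.03,0,0,0,-1],[0,0,-0.03,0,0,0,-1],[0,0,-0.03,0,0,0,-1],[0,0,-0.03,0,0,0,-1],[0,0,-0.03,0,0,0,-1],[-0.03,0,0,0,0,0,-1],[-0.03,0,0,0,0,0,-1],[0,0,0,0,0,0,-1],[0,0,0,0,0,0,-1],[0,0,0,0,0,0,-1]]'
python3 - <<'E'
from h import *
s,p,d=wsnap("w4");T=wpose(s);P=wcloud(d,T);R=rot(s)
print(s["tool_pos"],np.degrees(np.arctan2(R[1,0],R[0,0])))
c=np.array([.517,.0125]);D=P[...,:2]-c;r=np.hypot(D[...,0],D[...,1])
m=(P[...,2]>.046)&(P[...,2]<.055)&(r<.1)
q=P[m];print("prism",rect(q[:,:2]),q[:,2].mean(),"plane",np.linalg.lstsq(np.c_[q[:,:2]-c,np.ones(len(q))],q[:,2],rcond=None)[0])
h=(P[...,2]>.018)&(P[...,2]<.026)&(r<.12)
print("holder",rect(P[h][:,:2]))
E
```

```text
time: 9.85
tool_pos: [0.4639, -0.0148, 0.1941]
tool_rot: [0.0, 0.971, 0.239, 0.001]
contact_force: [0.9, 0.8, -0.0]
finger_gap: 1.002
gripper_force: 0.0
[ 0.4639373  -0.01476478  0.19408056] 27.653828548677343
prism (array([0.5163998 , 0.01171515], dtype=float32), [np.float32(0.04009965), np.float32(0.15971124)], np.float32(27.81394)) 0.04992487379528651 plane [-0.000436   -0.00145696  0.04993019]
holder (array([0.51720226, 0.01276663], dtype=float32), [np.float32(0.08032736), np.float32(0.20025818)], np.float32(27.491049))
```

View pics/w4.png

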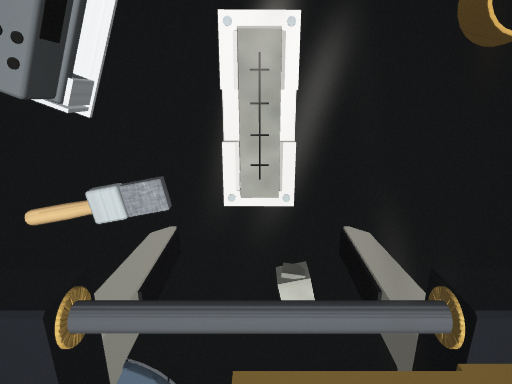

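Prism sits level in the recess at z = 50 mm, line and ticks up (column 260, ticks at rows 69, 103, 135 and 165). On to the meter.

```bash
python3 -m pendant '[[0.007,-0.01,-0.01,0,0,0,-1],[0.014,-0.02,-0.01,0,0,0,-1],[0.0175,-0.026,0,0,0,0,-1],[0.0175,-0.026,0,0,0,0,-1],[0.0175,-0.026,0,0,0,0,-1],[0.0175,-0.026,0,0,0,0,-1],[0.0175,-0.026,0,0,0,0,-1],[0.014,-0.02,0,0,0,0,-1],[0.01,-0.015,0,0,0,0.0284,-1],[0,0,0,0,0,0.0284,-1],[0,0,0,0,0,0.0284,-1],[0,0,0,0,0,0.0284,-1],[0,0,0,0,0,0,-1],[0,0,0,0,0,0,-1],[0,0,0,0,0,0,-1]]'
python3 - <<'E'
from h import *
s,p,d=wsnap("w5");T=wpose(s);P=wcloud(d,T);R=rot(s)
print(s["tool_pos"],np.degrees(np.arctan2(R[1,0],R[0,0])))
r=np.hypot(P[...,0]-.521,P[...,1]-.223)
for n,lo,hi,rm in (("top",.087,.098,.1),("cheeks",.043,.0475,.13),("base",.004,.008,.12)):
    m=(P[...,2]>lo)&(P[...,2]<hi)&(r<rm);print(n,rect(P[m][:,:2]),P[m][:,2].mean(),m.sum())
# marks from w4
z=np.load("w4.npz");g=cv2.cvtColor(z["p"],cv2.COLOR_RGB2GRAY);Pw=wcloud(z["d"],z["T"])
m=(Pw[...,2]>.046)&(Pw[...,2]<.055)&(np.hypot(Pw[...,0]-.517,Pw[...,1]-.0125)<.09)
m=cv2.erode(m.astype(np.uint8),np.ones((7,7)))>0
v,u=np.nonzero(m&(g<80));X=ray(np.c_[u,v],.05,z["T"])[:,:2]
c,l,a=rect(X);print("marks",c,l,a)
ax=np.array([np.cos(np.radians(27.65)),np.sin(np.radians(27.65))]);nn=np.array([-ax[1],ax[0]])
q=(X-[.517,.0125]);t=q@ax;w=q@nn
h,e=np.histogram(t,bins=np.arange(-.07,.07,.001),weights=(abs(w)>.003)*1.)
print([(round(e[i]*1000,1),int(h[i])) for i in range(len(h)) if h[i]>1]);print(np.polyfit(t[abs(w)<.002],w[abs(w)<.002],1))
E
```

```text
time: 11.15
tool_pos: [0.4903, 0.2197, 0.2135]
tool_rot: [0.0, 0.998, 0.065, -0.0]
contact_force: [1.0, 0.6, 0.6]
finger_gap: 0.996
gripper_force: 0.0
[0.49034495 0.21968921 0.21345631] 7.404479613898369
top (array([0.52149206, 0.22106072], dtype=float32), [np.float32(0.038371712), np.float32(0.16299577)], np.float32(6.7038794)) 0.09193045359879204 7065
cheeks (array([0.52130073, 0.22100972], dtype=float32), [np.float32(0.059949197), np.float32(0.18194215)], np.float32(6.824502)) 0.04534617739777701 1072
base (array([0.535503  , 0.22272557], dtype=float32), [np.float32(0.06602287), np.float32(0.16726021)], np.float32(6.787626)) 0.00587188346177731 1343
marks [0.50182134 0.00403353] [np.float32(0.017144669), np.float32(0.07213896)] 28.1579
[(np.float64(-47.0), 12), (np.float64(-46.0), 11), (np.float64(-17.0), 12), (np.float64(-16.0), 9), (np.float64(14.0), 8)]
[-6.94383153e-04 -9.63457480e-05]
```

View pics/w5.png

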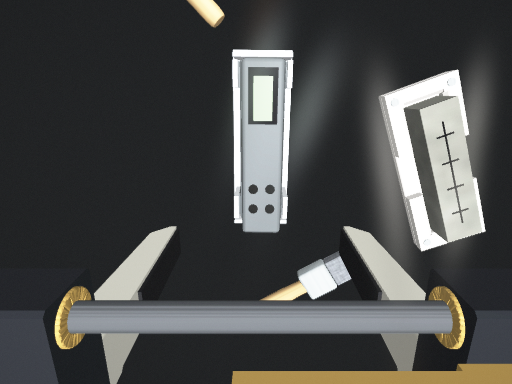

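The meter stands upright in its cradle (columns 240–285, rows 57–232), and the brush lies clear below the fingertip height. I'll grip it.

```bash
python3 -m pendant '[[0.01,0.001,0,0,0,0.0036,-1],[0.014,0.001,0.01,0,0,0,-1],[0.0071,0.0006,0.02,0,0,0,-1],[0,0,0.03,0,0,0,-1],[0,0,0.03,0,0,0,-1],[0,0,0.03,0,0,0,-1],[0,0,0.02,0,0,0,-1],[0,0,0.012,0,0,0,-1],[0,0,0.0075,0,0,0,-1],[0,0,0,0,0,0,0],[0,0,0,0,0,0,1],[0,0,0,0,0,0,1],[0,0,0,0,0,0,1],[0,0,0,0,0,0,1],[0,0,0,0,0,0,1],[0,0,0,0,0,0,1],[0,0,0,0,0,0,1],[0,0,0,0,0,0,1],[0,0,0,0,0,0,1],[0,0,0,0,0,0,1]]' 30
```

```text
time: 12.87
tool_pos: [0.5214, 0.2206, 0.0542]
tool_rot: [-0.0, 0.998, 0.057, 0.0]
contact_force: [-0.6, 0.6, 2.6]
finger_gap: 0.408
gripper_force: 30.0
```

```bash
python3 -m pendant '[[0,0,0,0,0,0,1],[0,0,0,0,0,0,1],[0,0,0,0,0,0,1],[0,0,0,0,0,0,1]]' 30
```

```text
time: 13.2
tool_pos: [0.5214, 0.2206, 0.0543]
tool_rot: [-0.0, 0.998, 0.057, 0.0]
contact_force: [-1.1, 1.7, 3.5]
finger_gap: 0.407
gripper_force: 30.0
```

```bash
python3 -m pendant '[[0,0,-0.003,0,0,0,1],[0,0,-0.008,0,0,0,1],[0,0,-0.015,0,0,0,1],[0,0,-0.02,0,0,0,1],[0,0,-0.025,0,0,0,1],[0,0,-0.02,0,0,0,1],[0,0,-0.01,0,0,0,1],[-0.001,0.01,0,0,0,0,1],[-0.003,0.02,0,0,0,0,1],[-0.004,0.03,0,0,0,0,1],[-0.005,0.03,0,0,0,0,1],[-0.005,0.03,0,0,0,0,1],[-0.005,0.03,0,0,0,0,1],[-0.004,0.03,0,0,0,0,1],[-0.002,0.02,0,0,0,0,1],[0,0.0068,0,0,0,0,1],[0,0,0,0,0,-0.0293,1],[0,0,0,0,0,-0.0293,1],[0,0,0,0,0,-0.0293,1],[0,0,0,0,0,-0.0293,1]]'
python3 -m pendant '[[0,0,0,0,0,0,1],[0,0,0,0,0,0,1],[0,0,0,0,0,0,1]]'
python3 - <<'E'
from h import *
s,p,d=wsnap("w6");T=wpose(s);P=wcloud(d,T);R=rot(s)
print(s["tool_pos"],np.degrees(np.arctan2(R[1,0],R[0,0])),R[:,2])
Q=(P-s["tool_pos"])@R
k=(abs(Q[...,2]+.038)<.005)&(abs(Q[...,1])<.03)
q=Q[k];print("meter top tool-frame",rect(q[:,:2]),q[:,2].mean(),q[:,0].max(),"tilt",np.linalg.lstsq(np.c_[q[:,:2],np.ones(len(q))],q[:,2],rcond=None)[0])
h=(P[...,2]>.046)&(P[...,2]<.053);print("prism vis",h.sum(),rect(Q[h][:,:2]) if h.sum()>20 else "")
h=(P[...,2]>.018)&(P[...,2]<.025)&(Q[...,0]>.03)&(abs(Q[...,1])<.06);print("holder",Q[h][:,0].max(),Q[h][:,1].min(),Q[h][:,1].max())
for f in ("scene","side"):
    p,d=viewer.snapshot(f);cv2.imwrite(f"pics/{f}6.png",p[:,:,::-1])
E
```

```text
time: 14.87
tool_pos: [0.5155, 0.0119, 0.1541]
tool_rot: [-0.0, 0.97, 0.241, -0.001]
contact_force: [0.5, 0.1, -3.1]
finger_gap: 0.404
gripper_force: 30.0
time: 15.12
tool_pos: [0.5159, 0.0119, 0.1546]
tool_rot: [-0.0, 0.971, 0.238, -0.0]
contact_force: [-0.2, -0.1, -2.9]
finger_gap: 0.408
gripper_force: 30.0
[0.51593959 0.01187772 0.15464414] 27.511168690059996 [-8.71176458e-04  7.82626541e-05 -9.99999617e-01]
meter top tool-frame (array([0.01198554, 0.0001039 ], dtype=float32), [np.float32(0.059814677), np.float32(0.14025895)], np.float32(2.8263705)) -0.037800395248713085 0.0814168999050783 tilt [ 0.00037278 -0.00018015 -0.03781055]
prism vis 94 (array([ 0.08239829, -0.1602066 ], dtype=float32), [np.float32(0.0052130898), np.float32(0.1474296)], np.float32(20.932787))
holder 0.10076972805006723 -0.04009377930913713 0.039959773813478226
```

View pics/w6.png

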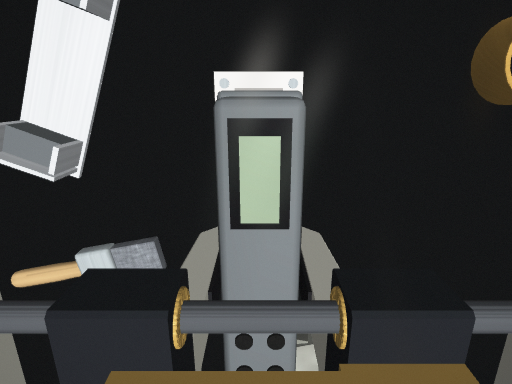

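The meter is held straight (columns 217–304), directly in line over the holder. Remaining errors are under 0.5 mm and 0.2°, so I'll correct them and lower it.

```bash
python3 -m pendant '[[0,0.0004,0.008,0,0,-0.001,1],[0,0,0.015,0,0,0,1],[0,0,0.015,0,0,0,1],[0,0,0.01,0,0,0,1],[0,0,0.006,0,0,0,1],[0,0,0.003,0,0,0,1],[0,0,0,0,0,0,1],[0,0,0,0,0,0,1],[0,0,0,0,0,0,1]]' 40
python3 - <<'E'
from h import *
s=telemetry.observe();R=rot(s);print(s["tool_pos"],np.degrees(np.arctan2(R[1,0],R[0,0])),R[:,2])
ims=[]
for f,(u,v) in (("scene",(272,195)),("side",(258,195))):
    p,d=viewer.snapshot(f);c=p[v-50:v+35,u-50:u+50,::-1];ims.append(cv2.resize(c,None,fx=4,fy=4,interpolation=cv2.INTER_CUBIC))
cv2.imwrite("pics/c7.png",np.hstack(ims))
E
```

```text
time: 16.02
tool_pos: [0.5168, 0.0114, 0.0987]
tool_rot: [0.0, 0.971, 0.241, 0.001]
contact_force: [0.2, 0.3, -3.9]
finger_gap: 0.406
gripper_force: 40.0
[0.51684894 0.01138261 0.09873495] 27.851451135340103 [ 1.08325354e-03 -6.28836273e-05 -9.99999411e-01]
```

View pics/c7.png

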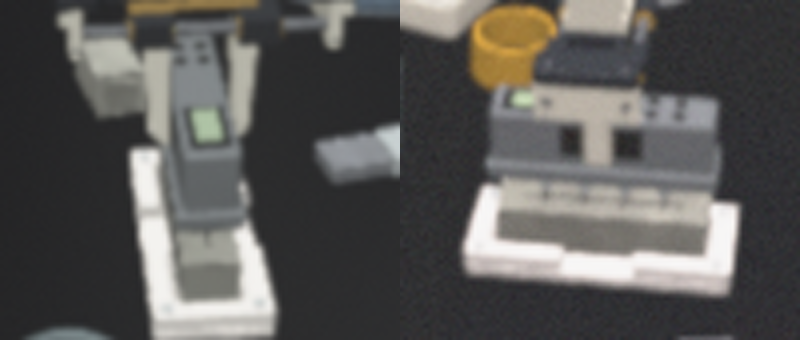

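The meter stands upright and in line a few mm above the prism, with the pins visible below the flange (right crop, about row 195). I'll lower to contact.

```bash
python3 -m pendant '[[0,-0.0002,0.002,0,0,0,1],[0,0,0.002,0,0,0,1],[0,0,0.001,0,0,0,1],[0,0,0,0,0,0,1],[0,0,0,0,0,0,1],[0,0,0,0,0,0,1]]'
python3 -m pendant '[[0,0,0.001,0,0,0,1],[0,0,0.001,0,0,0,1],[0,0,0,0,0,0,1],[0,0,0,0,0,0,1],[0,0,0,0,0,0,1]]'
```

```text
time: 16.62
tool_pos: [0.5163, 0.0116, 0.0931]
tool_rot: [0.0, 0.971, 0.241, -0.0]
contact_force: [0.3, -0.6, -3.5]
finger_gap: 0.406
gripper_force: 40.0
time: 17.03
tool_pos: [0.5165, 0.0116, 0.0914]
tool_rot: [0.0, 0.971, 0.241, 0.0]
contact_force: [-0.7, -0.5, 1.0]
finger_gap: 0.407
gripper_force: 40.0
```

```bash
python3 -m pendant '[[0,0,0.001,0,0,0,1],[0,0,0.001,0,0,0,1],[0,0,0.0008,0,0,0,1],[0,0,0,0,0,0,1],[0,0,0,0,0,0,1],[0,0,0,0,0,0,1],[0,0,0,0,0,0,1]]'
for i in 1 2 3; do python3 -m pendant '[[0,0,0,0,0,0,1],[0,0,0,0,0,0,1]]' | grep -E 'pos|force'; done
python3 - <<'E'
from h import *
s,p,d=wsnap("w8");T=wpose(s);P=wcloud(d,T);R=rot(s);print(s["tool_pos"],s["contact_force"],np.degrees(np.arctan2(R[1,0],R[0,0])),R[:,2])
Q=(P-s["tool_pos"])@R
k=(abs(Q[...,2]+.038)<.005)&(abs(Q[...,1])<.025)
q=Q[k];print("meter",q[:,0].max(),q[:,2].mean(),np.median(P[k][:,2]),np.linalg.lstsq(np.c_[q[:,:2],np.ones(len(q))],q[:,2],rcond=None)[0])
h=(P[...,2]>.018)&(P[...,2]<.025)&(Q[...,0]>.03)&(abs(Q[...,1])<.06);print("holder",Q[h][:,0].max(),Q[h][:,1].min(),Q[h][:,1].max())
E
```

```text
time: 17.62
tool_pos: [0.5165, 0.0116, 0.0885]
tool_rot: [0.0, 0.971, 0.241, 0.0]
contact_force: [-1.9, 0.9, 5.3]
finger_gap: 0.406
gripper_force: 40.0
tool_pos: [0.5165, 0.0116, 0.0886]
contact_force: [-0.8, 0.4, 5.4]
gripper_force: 40.0
tool_pos: [0.5165, 0.0116, 0.0886]
contact_force: [-1.4, 0.3, 5.9]
gripper_force: 40.0
tool_pos: [0.5165, 0.0116, 0.0886]
contact_force: [-1.2, 0.6, 5.9]
gripper_force: 40.0
[0.5165249  0.01159947 0.08856553] [-1.23309974  0.64821054  5.85749827] 27.853065532268193 [ 4.64950658e-04  2.20584834e-06 -9.99999892e-01]
meter 0.08142555891013112 -0.03779562517360461 0.12646745849992735 [ 0.00088716 -0.00037829 -0.03782005]
holder 0.10080161360032427 -0.040564397628364474 0.039795808237756455
```

Force (about 9 N total) and height (about 4 mm of pin travel) agree, and alignment is within about 0.5 mm. Handing in.

```bash
python3 -c "
from rig import env; print(env.close_job())"
```

```text
the job is handed in; nothing more can be done
None
```

The prism is fully home in the holder with its marks up, and I handed the job in with the meter held upright on it, pins in about 4 mm; the pins are hidden under the meter, so I put them on the ticks by measurement (about 0.5 mm) rather than by sight.

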